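# Make up two handle kits on the packing bench

### The job

Make up two kits from the stock lying on the two grey mats: into the blue tray the ivory handle in the long slot and the brass bush, upright, in the round pocket; into the yellow tray the black handle in the long slot, the red knob, upright, in the round pocket and the orange block, upright, in the square-cornered pocket. Each part must sit flat on the floor of its compartment. Leave the green handle and the green knob where they are, they belong to another order.

Things in the scene. Friction and masses are not known exactly. Their poses are not given: they have to be found in the camera images.
- handle_ivory: Sizes in mm. Arched handle, ivory plastic, 170 long (x), 24 wide (y), 38 high: feet 16 high at both ends, a straight middle bar 90 long from 24 to 38 high, open beneath. Origin: centre of its underside, level with its soles; z up. About 70 g. On a grey mat 3 thick, three handles side by side in any order, centre lines about 65 apart.
- handle_black: Sizes in mm. Arched handle, black plastic, 120 long (x), 24 wide (y), 38 high: feet 16 high at both ends, a straight middle bar 40 long from 24 to 38 high, open beneath. Origin: centre of its underside, level with its soles; z up. About 50 g. On a grey mat 3 thick, three handles side by side in any order, centre lines about 65 apart.
- handle_green: Sizes in mm. Arched handle, green plastic, 145 long (x), 24 wide (y), 38 high: feet 16 high at both ends, a straight middle bar 65 long from 24 to 38 high, open beneath. Origin: centre of its underside, level with its soles; z up. In neither kit: stays. On a grey mat 3 thick, three handles side by side in any order, centre lines about 65 apart.
- bush_brass: Sizes in mm. Brass bush standing upright, 42 high: 36 diameter flange in its lowest 8, 32 diameter above, a dark bore on top (not open to the gripper). Origin: centre of its underside; z up. About 180 g. On a grey mat 3 thick, four fittings two by two in any order, centres 75 or more apart.
- knob_red: Sizes in mm. Red ribbed knob standing upright, a cylinder 37 diameter (ribs to 41, seen only), 42 high, steel dot on top. Origin: centre of its underside; z up. About 50 g. On a grey mat 3 thick, four fittings two by two in any order, centres 75 or more apart.
- knob_green: Sizes in mm. Green ribbed knob, same shape and size as the red one. In neither kit: stays. On a grey mat 3 thick, four fittings two by two in any order, centres 75 or more apart.
- block_orange: Sizes in mm. Orange plastic mounting block, base 56 (x) by 36 (y) and 18 high, above it a body 40 (x) by 36 (y) up to 42 high, two dark dots on top. Origin: centre of its underside; z up. About 70 g. On a grey mat 3 thick, four fittings two by two in any order, centres 75 or more apart.
- tray_blue: Sizes in mm. Blue tray fixed to the bench, 204 (x) by 130 (y), floor 4 thick, walls and dividers up to 12. Origin: centre of its underside; z up. Long slot 196 x 52, centre x 0, y +35; round pocket 60 inside diameter, centre x +44, y -28; square-cornered pocket 84 x 66, centre x -56, y -28. Takes the ivory handle and the brass bush; square-cornered pocket stays empty.
- tray_yellow: Sizes in mm. Yellow tray fixed to the bench, 204 (x) by 130 (y), floor 4 thick, walls and dividers up to 12. Origin: centre of its underside; z up. Long slot 196 x 52, centre x 0, y +35; round pocket 60 inside diameter, centre x +44, y -28; square-cornered pocket 84 x 66, centre x -56, y -28. Takes the black handle, the red knob and the orange block.

How it is judged:
At the end, for the whole second after the job is handed in: Parts in their own compartments, centres (along, across) off by under: ivory handle 16, 16 mm; black handle 41, 16; bush, red knob 14, 14; block 25, 17; flat on the tray floor (2.5 mm, 0.1 rad), still. Green handle and green knob within 30 mm of their start (x of handle_ivory in the frame of tray_blue between -0.016 and 0.016 m and y of handle_ivory in the frame of tray_blue between 0.019 and 0.051 m and z of handle_ivory in the frame of tray_blue between 0.002 and 0.0065 m and angle between each of handle_ivory, bush_brass, handle_black, knob_red, block_orange's own z axis and vertical below 0.1 rad and linear speed of each of handle_ivory, bush_brass, handle_black, knob_red, block_orange below 0.02 m/s and angular speed of each of handle_ivory, bush_brass, handle_black, knob_red, block_orange below 0.2 rad/s and x of bush_brass in the frame of tray_blue between 0.03 and 0.058 m and y of bush_brass in the frame of tray_blue between -0.042 and -0.014 m and z of bush_brass in the frame of tray_blue between 0.002 and 0.0065 m and x of handle_black in the frame of tray_yellow between -0.041 and 0.041 m and y of handle_black in the frame of tray_yellow between 0.019 and 0.051 m and z of handle_black in the frame of tray_yellow between 0.002 and 0.0065 m and x of knob_red in the frame of tray_yellow between 0.03 and 0.058 m and y of knob_red in the frame of tray_yellow between -0.042 and -0.014 m and z of knob_red in the frame of tray_yellow between 0.002 and 0.0065 m and x of block_orange in the frame of tray_yellow between -0.081 and -0.031 m and y of block_orange in the frame of tray_yellow between -0.045 and -0.011 m and z of block_orange in the frame of tray_yellow between 0.002 and 0.0065 m and distance of each of handle_green, knob_green from where it was at the start of the episode below 0.03 m); the robot touches nothing.
It fails at once if the green handle or the green knob is moved more than 30 mm (distance of any of handle_green, knob_green from where it was at the start of the episode above 0.03 m).
It also fails if it takes over 128 s, if anything falls off the work surface, if the arm or the gripper's body presses on something with over 40 N, if the wrist force passes 120 N, or if a joint passes its speed limit or range.

### The arm

A 6-joint arm with a two-finger parallel gripper is mounted at the origin on the work surface. World frame = base frame: x ahead of the robot, y to its left, z up, the work surface at z = 0. Lengths are in m, angles in rad, forces in N, time in s.
With the tool pointing down it reaches from about 0.325 to 0.9 m from the base axis. Payload 6.1 kg.
Tool frame: the origin (TCP) lies midway between the tips of the shut fingers; the grasp point (between the pads) lies 19 mm behind it; z points along the fingers, y is the line along which they close (so a half turn about z gives the same grasp; the last joint's range is limited). The gripper opens to 85 mm and grips with 20 to 120 N. Pads are 22 mm wide; open, the fingers measure 114 mm over their backs; the gripper's body (76 mm by 85 mm) begins 54 mm behind the grasp point. The pads swing forward as they close: fully open they stand 13 mm farther back than shut.
Start: joints at [1.005, 0.22, 1.526, -0, 1.395, -0.126], TCP at [0.266, 0.566, 0.231] pointing down, gripper open.
Joint ranges: [-2.98, 2.98], [-0.91, 2.08], [0.09, 2.57], [-1.24, 4.39], [0.2, 2.65], [-2.68, 2.68]. Speed limits (rad/s): [2.57, 2.57, 3.01, 3.14, 3.14, 3.14].

### API

Orientations are given as [roll, pitch, yaw] about the fixed x, y, z axes, in that order (R = Rz(yaw) Ry(pitch) Rx(roll)).
In Python, from plant import movep, move_l, set_joints, gripper_to, hold, inverse_kinematics, observe, get_image, get_calibration, Unreachable, job_done gives the robot as it stands. Calls block until the motion is done:
- movep(position, orientation): joint-space move of the TCP to a pose.
- move_l(position, feed=0.15, rotation=None, max_force=None): straight line of the TCP; rotation=None keeps the orientation; feed is the mean speed in m/s. With max_force (N) it stops when the force on the tool has changed by that much, and returns True; else False.
- set_joints(angles): joint-space move.
- gripper_to(opening, f_grip=None): finger opening in m; f_grip is the grip in N (None keeps the last); returns when the fingers have stopped.
- hold(seconds).
- inverse_kinematics(position, orientation): joint angles nearest the present ones, or None.
- observe(): the state.
- get_image(name): name is "side" or "top"; returns (picture, depth): 420x560x3 uint8, red, green, blue; 420x560 float32, m along the optical axis (not along the pixel's ray), 0 where there is no reading.
- get_calibration(name): a dict with "intrinsics" (3x3 intrinsics, pixels), "dist_coeffs" ([k1, k2, p1, p2, k3] as OpenCV has them; the pictures are not rectified), "world_from_camera" (4x4, takes a point from camera to world coordinates). Camera axes: x right, y down, z forward; pixel columns grow to the right and rows downward; lengths in m; the calibration is good to about 2 mm. A picture is of the moment at which its call begins. get_calibration takes no time and is no camera call.
A pose or a line that the arm cannot do raises Unreachable and nothing moves.
- job_done(): hands the job in; it is judged then, once.
The state is a dict: "time_s": time; "q": joint angles; "joint_velocities": joint speeds; "joint_torque": joint torques, N m; "eef_pos": TCP position; "tcp_rot": TCP orientation; "ft_force": force on the tool from outside, world axes, zero at the start; "torque": the same for the moment, N m; "opening": finger opening in m; "grasp_force": force on a finger pad.
Only numpy, scipy, OpenCV 4.12 (cv2) and the standard library are available. Lean on these libraries where they do the work, as an engineer would, in place of code of your own. Each camera call takes 0.05 s, during which the arm holds its last target. There are 200 camera calls.

## Working session

There is one attempt and no reset: what is moved stays moved. The work goes in short steps, each a Python script; the robot and the scene stay as the last script left them, time stands still between calls to the robot, and variables do not carry over. Pictures are saved under pics/ and viewed, at most 14 in all, crops included, and the job is handed in when it is done.

```bash
mkdir -p pics
python3 - <<'E'
from plant import *
import cv2,numpy as np
for n in("top","side"):
    im,d=get_image(n); cv2.imwrite(f"pics/{n}0.png",im[...,::-1]); np.savez(f"{n}0.npz",im=im,d=d)
    c=get_calibration(n); print(n,c["intrinsics"],c["dist_coeffs"],np.round(c["world_from_camera"],3))
print(observe())
E
```

```text
top [[502.09129148   0.         279.72053024]
 [  0.         502.09129148 206.66001141]
 [  0.           0.           1.        ]] [-0.15346896  0.          0.          0.          0.        ] [[ 0.16  -0.965  0.208  0.304]
 [-0.987 -0.158  0.028 -0.021]
 [ 0.005 -0.209 -0.978  1.191]
 [ 0.     0.     0.     1.   ]]
side [[434.41661735   0.         275.01651337]
 [  0.         434.41661735 212.01163942]
 [  0.           0.           1.        ]] [-0.05162382  0.          0.          0.          0.        ] [[ 0.899 -0.317  0.303  0.227]
 [-0.438 -0.635  0.636 -0.663]
 [-0.008 -0.704 -0.71   0.759]
 [ 0.     0.     0.     1.   ]]
{'time_s': 0.1, 'q': array([ 1.00488845e+00,  2.21173157e-01,  1.52751198e+00,  7.94446928e-07,
        1.39470842e+00, -1.26123339e-01]), 'joint_velocities': array([-0.00158194, -0.00169435, -0.0018321 ,  0.00129601,  0.00107685,
       -0.0003838 ]), 'joint_torque': array([ 2.20177535e-03, -4.98250580e+01, -3.90545833e+01, -2.51783067e-04,
        5.74829523e-03, -9.85651923e-05]), 'eef_pos': array([0.26580647, 0.56504669, 0.23028451]), 'tcp_rot': array([-3.13980615e+00, -2.27310501e-04,  2.70180777e+00]), 'ft_force': array([-0.47969095,  0.03826521,  0.20611689]), 'torque': array([-0.00807029,  0.00653613,  0.02269836]), 'grasp_force': 0.0, 'opening': 0.08555778941169333}
```

View pics/top0.png

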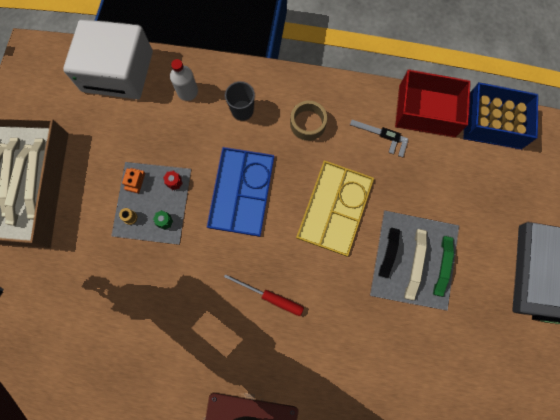

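View pics/side0.png

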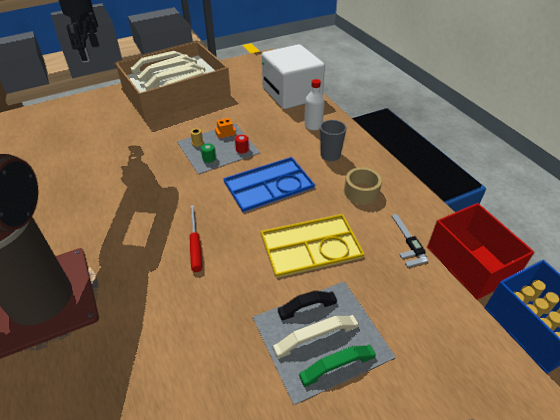

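The top view shows the fittings: orange (133,180), red (173,180), brass (126,215) and green (162,219). The blue tray is at (242,191) and the yellow at (337,208), with their round pockets at upper right. The handles are black (390,253), ivory (416,264) and green (444,266). The side view agrees.

```bash
cat > vis.py <<'E'
import cv2,numpy as np
from plant import get_calibration
def cloud(n,d):
    c=get_calibration(n);h,w=d.shape
    u,v=np.meshgrid(np.arange(w),np.arange(h))
    p=cv2.undistortPoints(np.stack([u,v],-1).reshape(-1,1,2).astype(np.float64),c["intrinsics"],np.array(c["dist_coeffs"])).reshape(h,w,2)
    T=c["world_from_camera"]
    P=np.dstack([p,np.ones((h,w))])*d[...,None]
    return P@T[:3,:3].T+T[:3,3]
# hue lo,hi, smin, vmin, vmax, xy box
SPEC=dict(orange=(6,14,150,90,256),red=(0,5,150,40,256),redb=(172,180,150,40,256),brass=(15,28,90,40,256),green=(50,75,100,30,256),
 blue=(105,125,120,40,256),yellow=(22,32,120,90,256),ivory=(15,35,15,150,256),black=(0,180,0,0,45))
def mask(im,k):
    h=cv2.cvtColor(im,cv2.COLOR_RGB2HSV).astype(int);a,b,s,v0,v1=SPEC[k]
    m=(h[...,0]>=a)&(h[...,0]<=b)&(h[...,1]>=s)&(h[...,2]>=v0)&(h[...,2]<v1)
    if k=="ivory": m&=h[...,1]<110
    return m
def measure(n,im,d,k,box,zlo,zhi):
    P=cloud(n,d);m=mask(im,k)|(mask(im,"redb") if k=="red" else False)
    m&=(d>0)&(P[...,2]>zlo)&(P[...,2]<zhi)&(P[...,0]>box[0])&(P[...,0]<box[1])&(P[...,1]>box[2])&(P[...,1]<box[3])
    nn,l,st,_=cv2.connectedComponentsWithStats(m.astype(np.uint8),connectivity=8)
    if nn<2: return None
    m=l==1+np.argmax(st[1:,4]); Q=P[m]
    (cx,cy),(w,h),a=cv2.minAreaRect(Q[:,:2].astype(np.float32))
    if w<h: w,h,a=h,w,a+90
    return dict(n=len(Q),c=(round(cx,4),round(cy,4)),wh=(round(w,3),round(h,3)),yaw=round(((a+90)%180-90),1),z=np.round(np.percentile(Q[:,2],[5,50,95]),3).tolist(),mean=np.round(Q.mean(0)[:2],4).tolist())
E
python3 - <<'E'
from vis import *
for n in("top","side"):
    z=np.load(n+"0.npz");im,d=z["im"],z["d"];P=cloud(n,d)
    if n=="top":
        for u,v in [(133,180),(242,191),(337,208),(390,253),(444,266),(140,200),(416,264)]: print((u,v),P[v,u].round(3),im[v,u])
    F=(.2,.7,.1,.45);H=(.2,.6,-.6,-.1);A=(.2,.7,-.35,.3)
    for k,b,lo,hi in [("orange",F,.037,.06),("red",F,.037,.06),("brass",F,.037,.06),("green",F,.037,.06),("blue",A,.006,.02),("yellow",A,.006,.02),("black",H,.01,.05),("ivory",H,.01,.05),("green",H,.01,.05)]:
        print(n,k,measure(n,im,d,k,b,lo,hi))
E
```

```text
(133, 180) [0.555 0.369 0.043] [198 100  43]
(242, 191) [0.579 0.11  0.007] [ 60  96 170]
(337, 208) [ 0.575 -0.124  0.003] [205 188 109]
(390, 253) [ 0.48  -0.257  0.042] [14 13 14]
(444, 266) [ 0.469 -0.387  0.045] [33 98 47]
(140, 200) [ 0.518  0.356 -0.001] [100 101 104]
(416, 264) [ 0.464 -0.321  0.041] [197 187 158]
top orange {'n': 198, 'c': (0.5603, 0.3768), 'wh': (0.04, 0.037), 'yaw': -3.4, 'z': [0.04, 0.044, 0.048], 'mean': [0.5603, 0.3756]}
top red {'n': 155, 'c': (0.5735, 0.2789), 'wh': (0.037, 0.036), 'yaw': 68.2, 'z': [0.04, 0.044, 0.048], 'mean': [0.5732, 0.2775]}
top brass {'n': 123, 'c': (0.4702, 0.3696), 'wh': (0.03, 0.03), 'yaw': -6.3, 'z': [0.039, 0.044, 0.047], 'mean': [0.4701, 0.3683]}
top green {'n': 165, 'c': (0.4743, 0.2815), 'wh': (0.036, 0.035), 'yaw': -17.0, 'z': [0.04, 0.044, 0.048], 'mean': [0.4739, 0.2809]}
top blue {'n': 748, 'c': (0.5785, 0.1123), 'wh': (0.204, 0.127), 'yaw': -0.5, 'z': [0.006, 0.011, 0.015], 'mean': [0.5809, 0.0949]}
top yellow {'n': 725, 'c': (0.5743, -0.1194), 'wh': (0.203, 0.128), 'yaw': -10.9, 'z': [0.006, 0.011, 0.015], 'mean': 
[... 928 characters left out ...]
ean': [0.4746, 0.2783]}
side blue {'n': 856, 'c': (0.5802, 0.1142), 'wh': (0.204, 0.137), 'yaw': 0.1, 'z': [0.007, 0.01, 0.013], 'mean': [0.5825, 0.107]}
side yellow {'n': 1503, 'c': (0.5776, -0.1177), 'wh': (0.203, 0.133), 'yaw': -10.5, 'z': [0.006, 0.011, 0.015], 'mean': [0.5849, -0.1289]}
side black {'n': 701, 'c': (0.4883, -0.2609), 'wh': (0.118, 0.023), 'yaw': -6.8, 'z': [0.014, 0.032, 0.043], 'mean': [0.4836, -0.2625]}
side ivory {'n': 969, 'c': (0.4715, -0.3257), 'wh': (0.169, 0.024), 'yaw': -4.2, 'z': [0.019, 0.04, 0.043], 'mean': [0.4631, -0.3258]}
side green {'n': 1123, 'c': (0.4763, -0.3939), 'wh': (0.144, 0.024), 'yaw': -4.0, 'z': [0.017, 0.036, 0.043], 'mean': [0.4702, -0.3953]}
```

Every measured size and height matches the list. The trays sit at about −0.3° and −10.7°. Next I'll measure the block's base for its long axis and carry over the black handle as a first, checked cycle.

```bash
cat > rob.py <<'E'
from plant import *
import numpy as np
from math import pi,cos,sin,radians
BLUE=(.5793,.1132,radians(-.2));YEL=(.5758,-.1187,radians(-10.7))
ZT=.14
def tray(T,x,y): return T[0]+x*cos(T[2])-y*sin(T[2]),T[1]+x*sin(T[2])+y*cos(T[2])
def near(yaw,xy):
    """half-turn choice that keeps the last joint (q1+pi/2-yaw) nearest 0"""
    q=np.arctan2(xy[1],xy[0])+pi/2-yaw
    return yaw+pi*round(q/pi)
def pick(xy,yaw,z,open_,f=40):
    yaw=near(yaw,xy);gripper_to(open_)
    movep([*xy,ZT],[pi,0,yaw]); 
    hit=move_l([*xy,z],feed=.15,max_force=15)
    gripper_to(0,f); o=observe()
    print("pick hit",hit,"opening",round(o["opening"],4),"F",round(o["grasp_force"],1),"z",round(o["eef_pos"][2],4))
    move_l([*xy,ZT],feed=.25); print("lifted opening",round(observe()["opening"],4))
def place(xy,yaw,z,open_):
    yaw=near(yaw,xy); movep([*xy,ZT],[pi,0,yaw])
    move_l([*xy,z+.025],feed=.25)
    hit=move_l([*xy,z],feed=.06,max_force=12); o=observe()
    print("place hit",hit,o["eef_pos"].round(4)); gripper_to(open_); move_l([*xy,ZT],feed=.25)
    print("t",observe()["time_s"])
E
python3 - <<'E'
from vis import *; from rob import *
SPEC["orange"]=(4,16,110,50,256)
for n in("top","side"):
    z=np.load(n+"0.npz"); print(measure(n,z["im"],z["d"],"orange",(.5,.62,.32,.43),.012,.06),measure(n,z["im"],z["d"],"orange",(.5,.62,.32,.43),.012,.027))
th=radians(-6.9)
pick((.4872,-.2607),th,.015,.046)
place(tray(YEL,0,.037),YEL[2],.0165,.042)
im,d=get_image("top"); cv2.imwrite("pics/t1.png",im[...,::-1])
for k,b in(("black",(.4,.75,-.25,.05)),): print(measure("top",im,d,k,b,.01,.05),tray(YEL,0,.035))
E
```

```text
{'n': 369, 'c': (0.5612, 0.376), 'wh': (0.054, 0.038), 'yaw': -5.8, 'z': [0.016, 0.041, 0.047], 'mean': [0.5577, 0.3727]} {'n': 117, 'c': (0.5611, 0.3753), 'wh': (0.054, 0.036), 'yaw': -5.9, 'z': [0.014, 0.02, 0.025], 'mean': [0.5533, 0.3707]}
{'n': 266, 'c': (0.5619, 0.3747), 'wh': (0.056, 0.044), 'yaw': -5.5, 'z': [0.015, 0.034, 0.046], 'mean': [0.5592, 0.3686]} {'n': 101, 'c': (0.5619, 0.3753), 'wh': (0.056, 0.038), 'yaw': -6.7, 'z': [0.013, 0.02, 0.025], 'mean': [0.5572, 0.366]}
pick hit False opening 0.0233 F 40.6 z 0.0163
lifted opening 0.0232
place hit True [ 0.5829 -0.083   0.017 ]
t 9.8
{'n': 95, 'c': (0.5928, -0.087), 'wh': (0.029, 0.019), 'yaw': -10.0, 'z': [0.037, 0.041, 0.044], 'mean': [0.592, -0.087]} (0.5822983315384952, -0.08430855212097346)
```

View pics/t1.png

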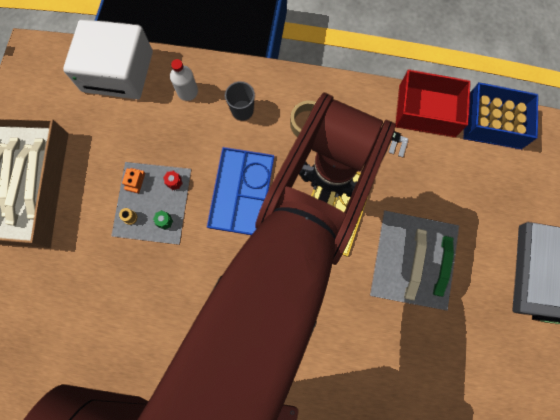

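The black handle has left the mat. The arm hides the yellow tray at (335,200), so I'll check it later. Contact came at the expected height, so I'll carry over the other four parts.

Run:
```python
from vis import *; from rob import *
pick((.4700,-.3259),radians(-4.1),.015,.046)
place(tray(BLUE,0,.036),BLUE[2],.0165,.042)
pick((.4705,.3693),BLUE[2]+pi/2,.018,.056,60)
im,d=get_image("top"); cv2.imwrite("pics/t2.png",im[...,::-1])
for k,b in(("black",(.4,.75,-.25,.05)),("ivory",(.4,.75,.05,.25))): print(measure("top",im,d,k,b,.01,.05))
print(tray(YEL,0,.035),tray(BLUE,0,.035))
place(tray(BLUE,.044,-.028),BLUE[2]+pi/2,.0195,.05)
```

```text
pick hit False opening 0.0232 F 40.7 z 0.0165
lifted opening 0.0232
place hit True [0.5797 0.1492 0.0172]
t 18.1833
pick hit False opening 0.0294 F 59.4 z 0.0196
lifted opening 0.0296
{'n': 410, 'c': (0.5801, -0.085), 'wh': (0.117, 0.021), 'yaw': -11.1, 'z': [0.019, 0.035, 0.044], 'mean': [0.5763, -0.0842]}
{'n': 492, 'c': (0.5903, 0.1478), 'wh': (0.145, 0.021), 'yaw': -0.3, 'z': [0.021, 0.04, 0.045], 'mean': [0.5851, 0.1481]}
(0.5822983315384952, -0.08430855212097346) (0.5794221727995329, 0.14819978676802265)
place hit True [0.6237 0.085  0.0207]
t 25.375
```

View pics/t2.png

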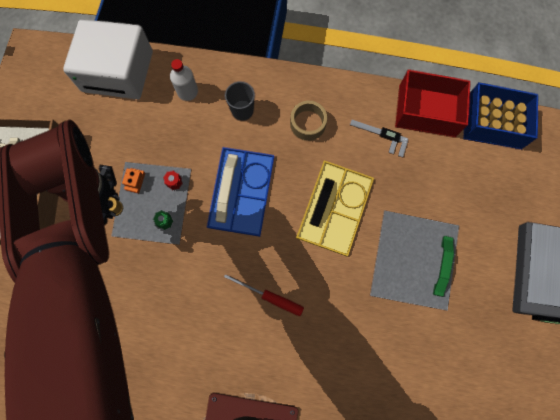

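Both handles lie in their slots, ivory at (228,187) and black at (322,203), and the gripper holds the bush at (112,205). Red knob and orange block next.

Run:
```python
from vis import *; from rob import *
pick((.5737,.2785),YEL[2]+pi/2,.018,.058)
place(tray(YEL,.044,-.028),YEL[2]+pi/2,.0195,.054)
pick((.5612,.3757),radians(-5.9),.018,.056)
place(tray(YEL,-.056,-.029),YEL[2],.0195,.050)
movep([.35,-.45,.3],[pi,0,near(0,(.35,-.45))]); hold(.3)
for n in("top","side"):
    im,d=get_image(n); cv2.imwrite(f"pics/{n}3.png",im[...,::-1])
    A=(.4,.75,-.25,.05);B=(.4,.75,.0,.25)
    for k,b,T,lo in(("black",A,YEL,.01),("red",A,YEL,.037),("orange",A,YEL,.037),("ivory",B,BLUE,.01),("brass",(.59,.66,.05,.11),BLUE,.037)):
        r=measure(n,im,d,k,b,lo,.06)
        if r:
            e=np.array(r["c"])-T[:2];c,s=cos(T[2]),sin(T[2]);print(n,k,"tray xy",np.round([c*e[0]+s*e[1],-s*e[0]+c*e[1]],4),r["wh"],r["yaw"],r["z"])
    print("green knob",measure(n,im,d,"green",(.2,.7,.1,.45),.037,.06))
```

```text
pick hit False opening 0.0356 F 40.4 z 0.0198
lifted opening 0.036
place hit True [ 0.6143 -0.1546  0.02  ]
t 31.9167
pick hit False opening 0.0352 F 42.0 z 0.0199
lifted opening 0.0354
place hit True [ 0.5159 -0.137   0.0206]
t 39.8917
top black tray xy [-0.0015  0.0339] (0.117, 0.021) -10.7 [0.018, 0.034, 0.044]
top red tray xy [ 0.0426 -0.028 ] (0.036, 0.035) -21.2 [0.041, 0.045, 0.049]
top orange tray xy [-0.0555 -0.0299] (0.042, 0.036) -11.0 [0.041, 0.046, 0.049]
top ivory tray xy [0.0004 0.0352] (0.168, 0.021) -0.1 [0.019, 0.039, 0.045]
top brass tray xy [ 0.0436 -0.0294] (0.032, 0.028) -13.5 [0.039, 0.045, 0.049]
green knob {'n': 167, 'c': (0.4744, 0.2823), 'wh': (0.037, 0.036), 'yaw': 74.1, 'z': [0.04, 0.044, 0.048], 'mean': [0.4739, 0.2811]}
side ivory tray xy [-0.0656  0.0335] (0.034, 0.026) -2.4 [0.012, 0.023, 0.033]
green knob {'n': 2, 'c': (0.4594, 0.2763), 'wh': (0.004, 0.0), 'yaw': -59.0, 'z': [0.038, 0.038, 0.039], 'mean': [0.4594, 0.2763]}
```

View pics/top3.png

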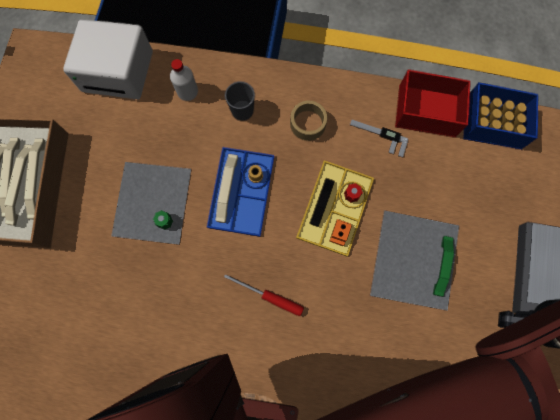

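View pics/side3.png

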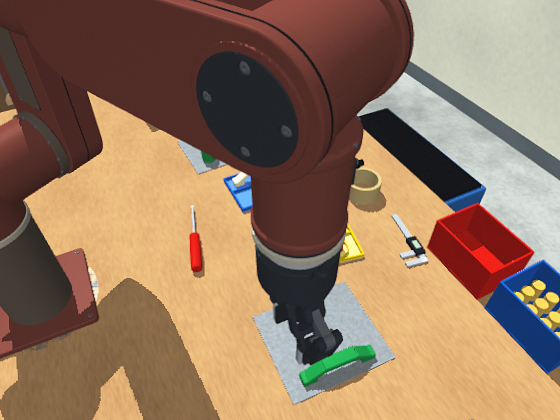

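From the top view all five parts are centred, upright and at the right height, e.g. bush (256,174), knob (352,192) and block (341,232). Both green parts are where they started. The side view is blocked by the arm, which is clear at 0.3 m.

```bash
python3 -c "
from plant import *
print(job_done())"
```

```text
the job is handed in; nothing more can be done
None
```

Both kits are made up and the job is handed in at about 42 s of the 128 s allowed; by the last top-camera view all five parts sit upright within about 2 mm of their compartment targets and the green parts are unmoved, though no verdict came back.

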